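# Set a bar in the drilling jig and hold it down in the V

### The job

Get the drilling jig ready: first stand the long stop pin in the hole marked with one dot, then the short stop pin in the hole marked with two dots, both fully down and let go. Then lay the aluminium bar level in the V-block, its end close up to the two pins (no more than about 10 mm away), and press it down firmly, with about 15 to 30 N, so that it bears on both faces of the V. Finish while still holding it pressed there, and leave the other things on the bench where they are.

Things in the scene. Friction and masses are not known exactly. Their poses are not given: they have to be found in the camera images.
- jig: Fixed drilling jig: dark steel plate 190 x 90 x 20 mm with a bright 90-degree V-block, split in two. Origin on the bench, under the middle of the V. x runs along the V towards the pin holes, y across it, z up. Plate: x -65 to 125 mm. V lands: x -55 to -30 and 30 to 55 mm, 68 mm wide, tops at z 55 mm; the gap between is free for fingers down to z 20 mm.
- v_left: The V face on the jig's +y side (both lands), fixed to the jig. Origin at the middle of its contact line with the bar: jig y +10.6 mm, z 45.4 mm. The face slopes 45 degrees, reaching about 8 mm to either side of the line. Ground and oiled, slippery (friction about 0.12), rigid; a bar held off to one side loads one face only. Axes as the jig's.
- v_right: The V face on the jig's -y side, the mirror image of v_left (origin at jig y -10.6 mm, z 45.4 mm).
- jig_v (a point): Where the middle of the bar's axis belongs when seated: over the jig's origin, 56 mm above the bench. Axes as the jig's. A bar centred here leaves 5 mm between its end and the pins; the bar bears only on the V faces.
- hole_1 (a point): Centre of the mouth of the pin hole marked with one white dot (jig x 103, y +15 mm; the one nearer the robot), 20 mm above the bench. Hole 20 mm wide, 16 mm deep, chamfered. The two holes are 30 mm apart, across the V's direction; the nearest V land ends 48 mm away.
- hole_2 (a point): Centre of the mouth of the pin hole marked with two white dots (jig x 103, y -15 mm; the one farther from the robot); otherwise as hole_1.
- pin_long: Long stop pin: plain loose steel cylinder 16 mm across, 75 mm long, about 0.11 kg, standing upright in the wooden holder. Origin at the centre of its foot, z up along the pin.
- long_foot (a point): Centre of the long pin's foot (same point as its origin).
- pin_short: Short stop pin: as the long one but 52 mm long, about 0.08 kg.
- short_foot (a point): Centre of the short pin's foot (same point as its origin).
- holder: Fixed wooden pin holder, 150 x 50 x 30 mm, origin at the centre of its underside, x along its row of holes. The two pins stand in its end holes at x -50 and +50 mm (either way round), feet 14 mm above the bench, 16 mm deep in holes 20 mm wide. The small middle hole is empty.
- rest: Fixed wooden rest for the bar: board 180 x 70 x 12 mm, origin at the centre of its underside, x along the bar. Four cleats 8 mm high at x 58 to 83 mm either side, y 16 to 27 mm either side, keep the bar from rolling; the middle is clear for the fingers.
- bar: Loose round aluminium bar, 30 mm across, 180 mm long, about 0.25 to 0.45 kg, lying on the rest. Its x axis runs along the bar; both ends are alike.
- bar_center (a point): The middle of the bar, on its axis (15 mm above what it lies on).
- tape: Bystander, loose, to be left alone: roll of black tape, lying flat, 64 mm across, 24 mm high.
- wrench: Bystander, loose, to be left alone: open-ended wrench, 150 mm, lying flat.
- jar: Bystander, loose, to be left alone: clear screw-top jar, 60 mm across, 80 mm high.
- screwdriver: Bystander, loose, to be left alone: screwdriver, 200 mm, lying flat.
- hammer: Bystander, loose, to be left alone: hammer, 280 mm, lying flat.
- tin: Bystander, loose, to be left alone: paint tin with paper label, 80 mm across, 100 mm high.
Mind the look-alikes: they are no part of the job. Leave any pink look-alike of the pin_long alone.

How it is judged:
By the outcome, as a careful person would: the job done as asked, in the order asked, and still so for the second after the job is handed in, while the arm keeps its last pose, push and grip.
It also fails if it takes over 72 s, if anything falls off the work surface, if the arm or the gripper's body presses on something with over 40 N, if the wrist force passes 120 N, or if a joint passes its speed limit or range.

### The arm

A 6-joint arm with a two-finger parallel gripper is mounted at the origin on the work surface. World frame = base frame: x ahead of the robot, y to its left, z up, the work surface at z = 0. Lengths are in mm, angles in rad, forces in N, time in s.
With the tool pointing down it reaches from about 400 to 925 mm from the base axis. Payload 12.5 kg.
Tool frame: the origin (TCP) lies on the mounting face of the last link; the fingertips stand 190 mm ahead of it and the grasp point (between the pads) lies 171 mm ahead of it; z points along the fingers, y is the line along which they close (so a half turn about z gives the same grasp; the last joint's range is limited). The gripper opens to 95 mm and grips with 3 to 60 N. Pads are 20 mm wide; open, the fingers measure 119 mm over their backs; the gripper's body (75 mm by 180 mm) begins 59 mm behind the grasp point.
Start: joints at [1.102, 0.491, 1.559, -0, 1.092, -0.106], TCP at [221.785, 584.326, 404.761] pointing down, gripper open.
Joint ranges: [-3.1, 3.1], [-0.84, 2.19], [0.05, 2.79], [-1.13, 4.28], [0.06, 2.93], [-2.69, 2.69]. Speed limits (rad/s): [2.22, 2.22, 2.79, 3.14, 3.14, 3.14].

### API

Orientations are given as [roll, pitch, yaw] about the fixed x, y, z axes, in that order (R = Rz(yaw) Ry(pitch) Rx(roll)).
In Python, from cell import * gives the robot as it stands.
- The arm moves only by the tool arm_command, never from a script. Its argument "rows" is a list that holds one entry, the list of rows, each a list of 7 numbers: the shift along the tool's x, y, z normalised to -1 to 1, where 1 is 0.15 m, then the turn, a rotation vector about the tool's x, y, z normalised to -1 to 1, where 1 is 360 degrees, then the opening, from -1 (shut) to 1 (fully open). A call has 1 to 10 rows; each row is the pose to reach, as a shift and turn from the pose commanded when the call began, along the tool's axes at that moment, turning the shorter way round; what a row does not reach only later rows make up. A row lasts 1/12 s, in which the tool goes at most 41.7 mm and 7.16 degrees, less where a joint would pass 70% of its speed; a pose out of reach is approached as far as the arm can. A call with a number of a shift or a turn outside -1 to 1 is refused whole. A call with a gripper value outside its range is refused whole. The fingers move at their own pace and stop on an object; the grip force is fixed at half the most. Time passes only in rows, so rows that repeat a pose let the fingers close. It gives the time, the measured TCP pose, the force, the opening and the grip force at its end, in the units of the state.
- state(): the state, without advancing time (a new reading comes with each control period).
- read_camera(name): name is "side" or "top" or "wrist"; returns (picture, depth): 384x512x3 uint8, red, green, blue; 384x512 float32, mm along the optical axis (not along the pixel's ray), 0 where there is no reading.
- get_calibration(name): a dict with "camera_matrix" (3x3 intrinsics, pixels), "position" and "orientation" of the camera in the world; the wrist camera has in their place "hand_eye" (4x4, takes a point from camera to tool coordinates, whose origin is the TCP and whose axes are the flange's). Camera axes: x right, y up, looking along -z (the intrinsics and any distortion apply to the point x, -y, -z); pixel columns grow to the right and rows downward; lengths in mm; the calibration is good to about 2 mm. A picture is of the moment at which its call begins: read the wrist's pose just before it. get_calibration takes no time and is no camera call.
- job_done(): hands the job in; it is judged then, once.
The state is a dict: "t": time; "joints": joint angles; "qvel": joint speeds; "tau": joint torques, N m; "eef_pos": TCP position; "tcp_rot": TCP orientation; "ft_force": force on the tool from outside, world axes, zero at the start; "moment": the same for the moment, N m; "opening": opening from 0.0 (shut) to 1.0 (fully open); "grip_force": force on a finger pad.
Only numpy, scipy, OpenCV 4.12 (cv2) and the standard library are available. Lean on these libraries where they do the work, as an engineer would, in place of code of your own. Each camera call takes 0.05 s, during which the arm holds its last target. There are 200 camera calls.

## Working session

There is one attempt and no reset: what is moved stays moved. The work goes in short steps, Python scripts to look and compute and a tool call to move; the robot and the scene stay as the last step left them, time stands still between calls to the robot, and variables do not carry over. Pictures are saved under pics/ and viewed, at most 10 in all, crops included, and the job is handed in when it is done.

Besides the shell and the picture viewer there is one more tool, called after "Call:" by a JSON object that holds its "fn" and its "kwargs", one argument or row to a line. arm_command: Moves the arm, as the interface text tells. Its arguments: {"type":"object","properties":{"rows":{"type":"array","items":{"type":"array","items":{"type":"array","items":{"type":"number","minimum":-1,"maximum":1}}}}},"required":["rows"]}

```bash
mkdir -p pics; ls
cat > h.py <<'E'
from cell import *
import numpy as np, cv2
from scipy.spatial.transform import Rotation as R
def snap(name):
    s=state(); p,d=read_camera(name); c=get_calibration(name)
    K=np.array(c["camera_matrix"])
    if name=="wrist":
        T=np.eye(4);T[:3,:3]=R.from_euler('xyz',s["tcp_rot"]).as_matrix();T[:3,3]=s["eef_pos"]
        M=T@np.array(c["hand_eye"])
    else:
        M=np.eye(4);o=np.array(c["orientation"])
        M[:3,:3]=o if o.shape==(3,3) else R.from_euler('xyz',o).as_matrix();M[:3,3]=c["position"]
    return p,d,K,M,c
def rays(K,M,uv):
    uv=np.atleast_2d(uv).astype(float)
    r=np.c_[uv,np.ones(len(uv))]@np.linalg.inv(K).T
    return (r*[1,-1,-1])@M[:3,:3].T
def onplane(K,M,uv,z):
    r=rays(K,M,uv); return M[:3,3]+r*((z-M[2,3])/r[:,2])[:,None]
def cloud(d,K,M):
    v,u=np.indices(d.shape); r=rays(K,M,np.c_[u.ravel(),v.ravel()])
    return (M[:3,3]+r*d.reshape(-1,1)).reshape(*d.shape,3)
def save(n,p): cv2.imwrite("pics/"+n+".png",p[...,::-1])
E
python3 - <<'E'
from h import *
for n in ("side","top","wrist"):
    p,d,K,M,c=snap(n); np.savez(n,p=p,d=d,K=K,M=M)
    print(n,{k:np.round(v,3).tolist() if k!="x" else 0 for k,v in c.items() if not isinstance(v,str)}); print(M.round(2).tolist())
    if n!="wrist":save(n+"0",p)
print(state())
E
```

```text
pics
side {'camera_matrix': [[487.826, 0.0, 252.906], [0.0, 487.826, 189.515], [0.0, 0.0, 1.0]], 'position': [-172.711, -788.023, 671.925], 'orientation': [1.059, 0.013, -0.75]}
[[0.73, 0.34, -0.59, -172.71], [-0.68, 0.35, -0.64, -788.02], [-0.01, 0.87, 0.49, 671.93], [0.0, 0.0, 0.0, 1.0]]
top {'camera_matrix': [[479.442, 0.0, 260.399], [0.0, 479.442, 189.365], [0.0, 0.0, 1.0]], 'position': [464.673, 12.333, 1204.752], 'orientation': [0.078, -0.014, -1.576]}
[[-0.0, 1.0, -0.08, 464.67], [-1.0, -0.0, 0.01, 12.33], [0.01, 0.08, 1.0, 1204.75], [0.0, 0.0, 0.0, 1.0]]
wrist {'camera_matrix': [[326.115, 0.0, 257.306], [0.0, 326.115, 190.099], [0.0, 0.0, 1.0]], 'hand_eye': [[0.0, 0.964, 0.265, 74.413], [1.0, -0.0, -0.001, -0.591], [-0.001, 0.265, -0.964, 19.764], [0.0, 0.0, 0.0, 1.0]]}
[[0.35, -0.9, -0.25, 151.97], [0.94, 0.34, 0.09, 610.15], [-0.0, -0.27, 0.96, 384.48], [0.0, 0.0, 0.0, 1.0]]
{'t': 0.15, 'joints': array([ 1.10239216e+00,  4.91432445e-01,  1.55931260e+00,  1.31941596e-05,
        1.09171833e+00, -1.05572707e-01]), 'qvel': array([ 0.00109708, -0.00217766, -0.0012126 ,  0.00043659, -0.00115091,
       -0.00130373]), 'tau': array([ 2.26965851e-03, -6.12893915e+01, -2.58276772e+01,  6.92640175e-02,
        4.73176700e-02, -3.08768051e-05]), 'eef_pos': array([221.78025365, 584.30765221, 404.28778371]), 'tcp_rot': array([-3.14072801e+00, -1.03392378e-04,  2.77875507e+00]), 'ft_force': array([ 0.50976914,  0.15494383, -0.62431936]), 'moment': array([ 0.02310959,  0.01431275, -0.02315182]), 'grip_force': 0.0, 'opening': 1.0034530098769026}
```

View pics/top0.png

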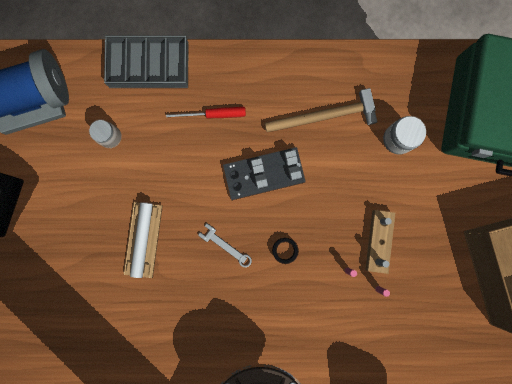

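View pics/side0.png

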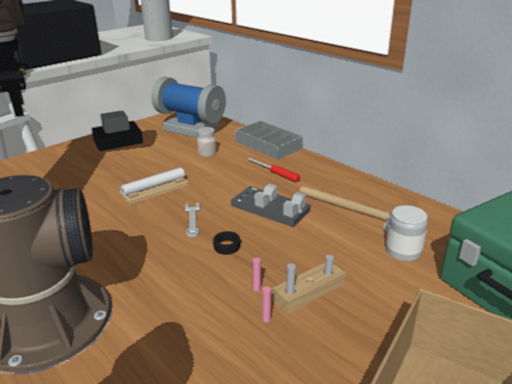

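The top view shows the holder at (382,240) with the pins at (386,221) and (383,264). The jig is at (263,173) with its holes at its left end (236,180), and the bar on its rest is at (142,240). In the side view the pin nearer the robot is the taller one, and two pink decoys stand beside it.

```bash
cat > m.py <<'E'
from h import *
z=np.load("top.npz");p,d,K,M=z["p"],z["d"],z["K"],z["M"]
P=cloud(d,K,M)
def roi(u0,u1,v0,v1): 
    m=np.zeros(d.shape,bool);m[v0:v1,u0:u1]=1;return m&(d>0)
def rect(pts): 
    (c,s,a)=cv2.minAreaRect(pts[:,:2].astype(np.float32)); return np.round(c,1),np.round(s,1),round(a,2)
bench=P[roi(300,360,180,220)][:,2]; print("bench",np.median(bench),bench.std())
def rep(n,m,lo,hi):
    q=P[m&(P[...,2]>lo)&(P[...,2]<hi)]; print(n,len(q),rect(q),"med",np.median(q,0).round(1),"mean",q.mean(0).round(1)); return q
j=roi(215,312,138,205)
rep("plate>12",j,12,40); rep("Vtops",j,45,65)
rep("holder",roi(360,405,200,280),20,40)
rep("pinS",roi(370,405,205,235),42,95)
rep("pinL",roi(370,405,250,280),42,95)
b=roi(115,170,190,285); rep("bar",b,24,60); rep("rest",b,6,60)
print(np.percentile(P[roi(370,405,205,235)][:,2],99),np.percentile(P[roi(370,405,250,280)][:,2],99), np.percentile(P[b][:,2],99))
c=cv2.resize(p[130:290,205:405],None,fx=4,fy=4,interpolation=cv2.INTER_CUBIC)[:,:800][:600]
save("crop",c)
E
python3 m.py
```

```text
bench 0.7049953645969254 2.862411961156955
plate>12 2148 (array([598. , -13.5]), array([ 90.6, 189.9]), 13.49) med [595.2 -14.   20.7] mean [595.6  -9.1  21.1]
Vtops 425 (array([604.7, -42.4]), array([ 68.3, 109.8]), 13.48) med [604.4 -66.5  51.8] mean [604.5 -42.8  51.7]
holder 1168 (array([ 427.6, -299.7]), array([ 51.9, 150.1]), 82.06) med [ 428.4 -296.7   30.5] mean [ 428.2 -297.6   30.3]
pinS 55 (array([ 477. , -306.3]), array([15.1, 15.4]), 51.17) med [ 476.8 -304.1   65.1] mean [ 476.9 -305.    63.1]
pinL 73 (array([ 378.1, -292.2]), array([15.7, 15.2]), 65.29) med [ 379.2 -289.1   87.2] mean [ 378.7 -289.8   77.8]
bar 941 (array([434.6, 284.5]), array([ 46. , 179.5]), 80.93) med [433.7 284.2  39.6] mean [433.5 284.6  38.6]
rest 2159 (array([445.3, 290.3]), array([130.2, 225.7]), 89.23) med [433.9 281.1  18.9] mean [434.3 283.6  24.4]
68.54140763764545 90.37237433970469 44.4802004242483
```

View pics/crop.png

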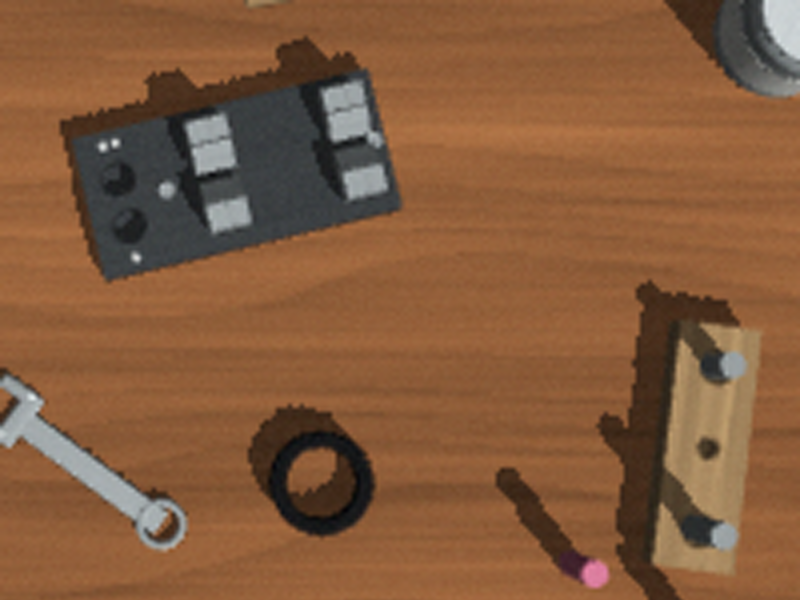

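The crop shows the one-dot hole at (128,225), nearer the robot, with its dot at (136,258). The two-dot hole is at (118,178). The plate and V-top fits agree, putting the jig origin at about (605,-42.5) with its V direction at 103.5°. Next I plan the transit to the long pin.

```bash
cat >> h.py <<'E'
def plan(wps):
    """wps: (x,y,z,yaw) world TCP targets; prints normalised shift/turn of each call, tool kept pointing down"""
    s=state(); p=np.array(s["eef_pos"]); Rm=R.from_euler('xyz',s["tcp_rot"])
    for w in wps:
        Rt=R.from_euler('xyz',[np.pi,0,w[3]])
        sh=(Rm.inv().apply(np.array(w[:3])-p))/150; rv=(Rm.inv()*Rt).as_rotvec()/(2*np.pi)
        print(np.round(sh,3).tolist(),np.round(rv,4).tolist(),"rows>=",round(max(np.linalg.norm(sh)*3.6,np.linalg.norm(rv)*50.3),1))
        p=np.array(w[:3]);Rm=Rt
E
python3 - <<'E'
from h import *
y=np.linspace(2.779,0.236,8)[1:]
plan([(330,480,400,y[0]),(420,350,400,y[1]),(455,205,400,y[2]),(470,60,400,y[3]),(465,-85,400,y[4]),(430,-200,380,y[5]),(378,-292,330,y[6])])
E
```

```text
[-0.921, -0.394, 0.029] [-0.0001, 0.0, 0.0578] rows>= 3.6
[-1.024, -0.25, -0.0] [-0.0, -0.0, 0.0578] rows>= 3.8
[-0.965, -0.241, -0.0] [0.0, -0.0, 0.0578] rows>= 3.6
[-0.972, -0.015, -0.0] [-0.0, -0.0, 0.0578] rows>= 3.5
[-0.946, 0.202, 0.0] [0.0, -0.0, 0.0578] rows>= 3.5
[-0.763, 0.247, 0.133] [-0.0, -0.0, 0.0578] rows>= 2.9
[-0.632, 0.311, 0.333] [-0.0, -0.0, 0.0578] rows>= 2.9
```

Call:
{"fn": "arm_command", "kwargs": {
  "rows": [
    [[-0.92,-0.394,0.03,0,0,0.0578,0.05],[-0.92,-0.394,0.03,0,0,0.0578,0.05],[-0.92,-0.394,0.03,0,0,0.0578,0.05],[-0.92,-0.394,0.03,0,0,0.0578,0.05],[-0.92,-0.394,0.03,0,0,0.0578,0.05]]
  ]
}}

```text
t: 0.57
eef_pos: [332.7, 477.4, 400.0]
tcp_rot: [-3.141, 0.001, 2.411]
ft_force: [-0.5, 1.0, -0.3]
opening: 0.711
grip_force: 0.0
```

Call:
{"fn": "arm_command", "kwargs": {
  "rows": [
    [[-1,-0.25,0,0,0,0.0578,0.05],[-1,-0.25,0,0,0,0.0578,0.05],[-1,-0.25,0,0,0,0.0578,0.05],[-1,-0.25,0,0,0,0.0578,0.05],[-1,-0.25,0,0,0,0.0578,0.05]]
  ]
}}

```text
t: 0.98
eef_pos: [419.2, 349.4, 400.2]
tcp_rot: [-3.141, 0.001, 2.049]
ft_force: [-0.3, 0.4, -0.4]
opening: 0.526
grip_force: 0.0
```

Call:
{"fn": "arm_command", "kwargs": {
  "rows": [
    [[-0.965,-0.24,0,0,0,0.0578,0.05],[-0.965,-0.24,0,0,0,0.0578,0.05],[-0.965,-0.24,0,0,0,0.0578,0.05],[-0.965,-0.24,0,0,0,0.0578,0.05],[-0.965,-0.24,0,0,0,0.0578,0.05]]
  ]
}}

```text
t: 1.4
eef_pos: [452.9, 204.9, 400.3]
tcp_rot: [-3.141, 0.0, 1.686]
ft_force: [-0.1, -0.6, -1.0]
opening: 0.523
grip_force: 0.0
```

Call:
{"fn": "arm_command", "kwargs": {
  "rows": [
    [[-0.97,-0.015,0,0,0,0.0578,0.05],[-0.97,-0.015,0,0,0,0.0578,0.05],[-0.97,-0.015,0,0,0,0.0578,0.05],[-0.97,-0.015,0,0,0,0.0578,0.05],[-0.97,-0.015,0,0,0,0.0578,0.05]]
  ]
}}

```text
t: 1.82
eef_pos: [467.7, 60.7, 400.2]
tcp_rot: [3.141, 0.0, 1.324]
ft_force: [-0.3, 0.8, 0.3]
opening: 0.524
grip_force: 0.0
```

Call:
{"fn": "arm_command", "kwargs": {
  "rows": [
    [[-0.945,0.2,0,0,0,0.0578,0.05],[-0.945,0.2,0,0,0,0.0578,0.05],[-0.945,0.2,0,0,0,0.0578,0.05],[-0.945,0.2,0,0,0,0.0578,0.05],[-0.945,0.2,0,0,0,0.0578,0.05]]
  ]
}}

```text
t: 2.23
eef_pos: [462.4, -83.8, 400.1]
tcp_rot: [3.141, -0.0, 0.961]
ft_force: [0.2, 0.3, -0.8]
opening: 0.522
grip_force: 0.0
```

Call:
{"fn": "arm_command", "kwargs": {
  "rows": [
    [[-0.763,0.247,0.133,0,0,0.0578,0.05],[-0.763,0.247,0.133,0,0,0.0578,0.05],[-0.763,0.247,0.133,0,0,0.0578,0.05],[-0.763,0.247,0.133,0,0,0.0578,0.05]]
  ]
}}

```text
t: 2.57
eef_pos: [426.6, -200.0, 379.3]
tcp_rot: [-3.141, 0.001, 0.591]
ft_force: [-0.1, 0.3, -0.0]
opening: 0.526
grip_force: 0.0
```

Call:
{"fn": "arm_command", "kwargs": {
  "rows": [
    [[-0.632,0.31,0.333,0,0,0.0578,0.05],[-0.632,0.31,0.333,0,0,0.0578,0.05],[-0.632,0.31,0.333,0,0,0.0578,0.05],[-0.632,0.31,0.333,0,0,0.0578,0.05],[-0.632,0.31,0.333,0,0,0.0578,0.05]]
  ]
}}

```text
t: 2.98
eef_pos: [375.5, -288.8, 329.6]
tcp_rot: [-3.14, 0.001, 0.237]
ft_force: [0.5, -0.6, 0.0]
opening: 0.523
grip_force: 0.0
```

Run:
```python
from h import *
s=state();print(s["t"],s["eef_pos"],s["tcp_rot"],s["opening"])
p,d,K,M,c=snap("wrist");save("w1",p);np.savez("w1",p=p,d=d,K=K,M=M)
P=cloud(d,K,M);m=(d>0)&(P[...,2]>42)&(P[...,2]<110)&(abs(P[...,0]-430)<120)&(abs(P[...,1]+290)<70)
n,l,st,ce=cv2.connectedComponentsWithStats(m.astype(np.uint8))
for i in range(1,n):
    if st[i,4]>40:
        q=P[l==i]; t=q[q[:,2]>np.percentile(q[:,2],98)-4]
        print(ce[i].round(),st[i,4],"top",t.mean(0).round(1),"col",p[l==i].mean(0).round(),cv2.minEnclosingCircle(t[:,:2].astype(np.float32)))
plan([(378,-292,232,.236)])
```

```text
2.9833 [ 375.50173604 -288.75417046  329.60793503] [-3.13983369e+00  6.12042788e-04  2.36903003e-01] 0.5228716303435498
[314.  73.] 504 top [ 476.4 -306.7   66.3] col [191. 193. 193.] ((476.64862060546875, -306.65557861328125), 8.101932525634766)
[263. 200.] 668 top [ 378.  -292.6   89.3] col [158. 160. 159.] ((377.47216796875, -292.5672607421875), 8.207290649414062)
[172. 202.] 383 top [ 355.4 -223.5   75.2] col [183. 120. 141.] ((355.1375732421875, -220.71922302246094), 8.05172061920166)
[248. 263.] 261 top [ 315.8 -293.9   68.8] col [122.  76.  89.] ((314.08843994140625, -294.01019287109375), 5.823796272277832)
[0.008, 0.029, 0.654] [-0.0001, 0.0, 0.0004] rows>= 2.4
```

View pics/w1.png

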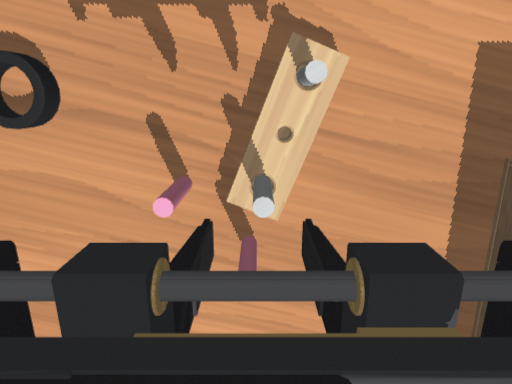

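The wrist view agrees with the top camera. The long pin's top is at (263,208) and the short one's at (316,72). The pink pins at (163,207) and (248,255) are clear of the fingers. I'll descend, grip, and lift.

Call:
{"fn": "arm_command", "kwargs": {
  "rows": [
    [[0.009,0.028,0,0,0,0,0.05],[0.009,0.028,0,0,0,0,0.05],[0.009,0.028,0.25,0,0,0,0.05],[0.009,0.028,0.5,0,0,0,0.05],[0.009,0.028,0.65,0,0,0,0.05],[0.009,0.028,0.65,0,0,0,0.05],[0.009,0.028,0.65,0,0,0,0.05]]
  ]
}}

```text
t: 3.62
eef_pos: [378.0, -292.3, 232.8]
tcp_rot: [-3.14, 0.001, 0.238]
ft_force: [0.1, 1.1, 0.0]
opening: 0.53
grip_force: 0.0
```

Call:
{"fn": "arm_command", "kwargs": {
  "rows": [
    [[0,0,0,0,0,0,-1],[0,0,0,0,0,0,-1],[0,0,0,0,0,0,-1],[0,0,0,0,0,0,-1],[0,0,0,0,0,0,-1],[0,0,0,0,0,0,-1],[0,0,0,0,0,0,-1]]
  ]
}}

```text
t: 4.2
eef_pos: [377.4, -292.9, 233.2]
tcp_rot: [3.141, -0.0, 0.237]
ft_force: [-0.4, 0.5, 6.2]
opening: 0.16
grip_force: 30.0
```

Call:
{"fn": "arm_command", "kwargs": {
  "rows": [
    [[0,0,-0.1,0,0,0,-1],[0,0,-0.2,0,0,0,-1],[0,0,-0.4,0,0,0,-1],[0,0,-0.6,0,0,0,-1],[0,0,-0.6,0,0,0,-1]]
  ]
}}

```text
t: 4.62
eef_pos: [377.8, -293.1, 327.0]
tcp_rot: [3.136, -0.003, 0.237]
ft_force: [-0.3, -0.9, -0.7]
opening: 0.158
grip_force: 30.0
```

Run:
```python
from h import *
h1=(566.3,54.1)
plan([(450,-190,320,.236),(510,-70,320,.236),(566.3,54.1,300,.236)])
```

```text
[0.629, -0.556, 0.046] [0.0009, -0.0005, 0.0001] rows>= 3.0
[0.576, -0.684, -0.0] [0.0, 0.0, 0.0] rows>= 3.2
[0.558, -0.717, 0.133] [0.0, 0.0, 0.0] rows>= 3.3
```

Call:
{"fn": "arm_command", "kwargs": {
  "rows": [
    [[0.63,-0.556,0.045,0,0,0,-1],[0.63,-0.556,0.045,0,0,0,-1],[0.63,-0.556,0.045,0,0,0,-1],[0.63,-0.556,0.045,0,0,0,-1]]
  ]
}}

```text
t: 4.95
eef_pos: [451.9, -185.2, 315.4]
tcp_rot: [-3.141, -0.0, 0.241]
ft_force: [-0.8, 1.1, -2.0]
opening: 0.158
grip_force: 30.0
```

Call:
{"fn": "arm_command", "kwargs": {
  "rows": [
    [[0.576,-0.684,0,0,0,0,-1],[0.576,-0.684,0,0,0,0,-1],[0.576,-0.684,0,0,0,0,-1],[0.576,-0.684,0,0,0,0,-1]]
  ]
}}

```text
t: 5.28
eef_pos: [511.0, -65.7, 315.6]
tcp_rot: [-3.141, -0.0, 0.239]
ft_force: [0.5, 0.7, -0.2]
opening: 0.168
grip_force: 30.0
```

Call:
{"fn": "arm_command", "kwargs": {
  "rows": [
    [[0.558,-0.717,0.13,0,0,0,-1],[0.558,-0.717,0.13,0,0,0,-1],[0.558,-0.717,0.13,0,0,0,-1],[0.558,-0.717,0.13,0,0,0,-1],[0.558,-0.717,0.13,0,0,0,-1],[0.558,-0.717,0.13,0,0,0,-1]]
  ]
}}

```text
t: 5.78
eef_pos: [565.5, 54.6, 295.9]
tcp_rot: [-3.141, 0.001, 0.238]
ft_force: [-0.8, 0.2, 0.3]
opening: 0.161
grip_force: 30.0
```

Run:
```python
from h import *
s=state();print(s["t"],s["eef_pos"],s["tcp_rot"])
for n in ("wrist","top"):
    p,d,K,M,c=snap(n);save(n+"2",p);np.savez(n+"2",p=p,d=d,K=K,M=M)
    P=cloud(d,K,M)
    j=(d>0)&(abs(P[...,0]-600)<130)&(abs(P[...,1]+15)<130)
    for lo,hi in ((12,30),(47,62)):
        q=P[j&(P[...,2]>lo)&(P[...,2]<hi)]
        print(n,lo,len(q),cv2.minAreaRect(q[:,:2].astype(np.float32)),q.mean(0).round(1))
p,d,K,M,c=snap("wrist")
# reproject nominal hole centres and pin foot to wrist image
def proj(X):
    x=(np.array(X)-M[:3,3])@M[:3,:3];x=x*[1,-1,-1];y=K@x;return (y[:2]/y[2]).round(1)
print(proj((566.3,54.1,20)),proj((595.5,61.1,20)))
save("w2c",cv2.resize(p,None,fx=1.5,fy=1.5))
```

```text
5.7833 [565.49571864  54.55374156 295.85396775] [-3.14135623e+00  1.43579947e-03  2.38098480e-01]
wrist 12 21808 ((637.9563598632812, -13.644424438476562), (169.050537109375, 208.9654998779297), 13.293533325195312) [622.3 -13.3  20.8]
wrist 47 4625 ((604.5663452148438, -42.803382873535156), (68.5959243774414, 110.91139221191406), 13.491349220275879) [606.2 -42.7  51.5]
top 12 995 ((646.4560546875, -60.73621368408203), (133.06846618652344, 193.62513732910156), 79.7960433959961) [643.1 -66.4  21.5]
top 47 206 ((605.446044921875, -43.695716857910156), (68.06533813476562, 107.26103973388672), 12.86932373046875) [614.6 -81.   52.1]
[256.2 193.3] [256.1 156.9]
```

View pics/w2c.png

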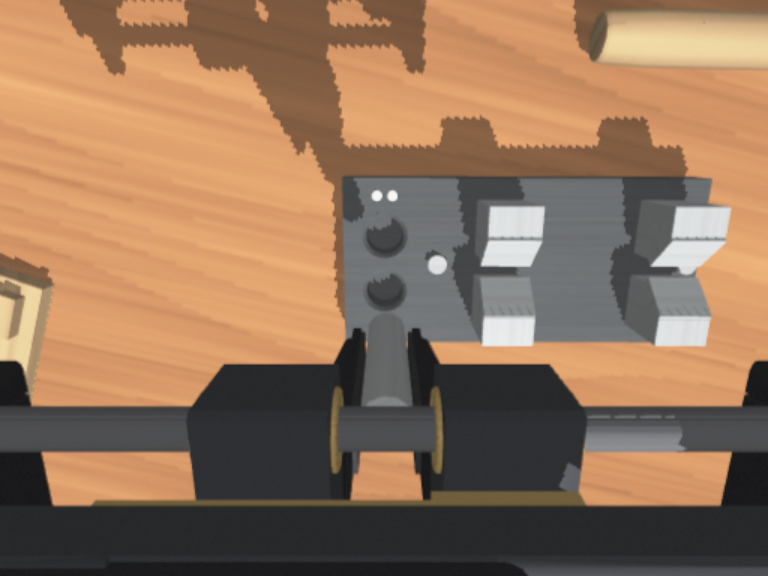

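The image shows the one-dot hole at (386,290) and the pin right in line with it, as projected. I'll insert it.

Call:
{"fn": "arm_command", "kwargs": {
  "rows": [
    [[0.003,0.004,0.12,0,0,0,-1],[0.003,0.004,0.24,0,0,0,-1],[0.003,0.004,0.34,0,0,0,-1],[0.003,0.004,0.37,0,0,0,-1],[0.003,0.004,0.4,0,0,0,-1],[0.003,0.004,0.42,0,0,0,-1],[0.003,0.004,0.44,0,0,0,-1],[0.003,0.004,0.46,0,0,0,-1],[0.003,0.004,0.465,0,0,0,-1]]
  ]
}}

```text
t: 6.68
eef_pos: [566.3, 54.0, 226.9]
tcp_rot: [3.142, -0.0, 0.237]
ft_force: [1.0, 0.4, -0.1]
opening: 0.168
grip_force: 30.0
```

Call:
{"fn": "arm_command", "kwargs": {
  "rows": [
    [[0,0,0.007,0,0,0,-1],[0,0,0.014,0,0,0,-1],[0,0,0.02,0,0,0,-1],[0,0,0.024,0,0,0,-1],[0,0,0.024,0,0,0,-1]]
  ]
}}

```text
t: 7.1
eef_pos: [566.4, 54.2, 223.3]
tcp_rot: [-3.142, -0.0, 0.237]
ft_force: [-0.2, 1.4, -1.5]
opening: 0.164
grip_force: 30.0
```

Call:
{"fn": "arm_command", "kwargs": {
  "rows": [
    [[0,0,0.004,0,0,0,-0.25],[0,0,0,0,0,0,-0.25],[0,0,0,0,0,0,-0.25],[0,0,0,0,0,0,-0.25],[0,0,-0.1,0,0,0,-0.25],[0,0,-0.3,0,0,0,-0.25],[0,0,-0.6,0,0,0,-0.25],[0,0,-0.8,0,0,0,-0.25],[0,0,-0.8,0,0,0,-0.25]]
  ]
}}

```text
t: 7.85
eef_pos: [567.0, 54.2, 349.4]
tcp_rot: [3.139, -0.009, 0.237]
ft_force: [0.5, 0.6, 0.3]
opening: 0.375
grip_force: 0.0
```

Run:
```python
from h import *
s=state();print(s["t"],s["eef_pos"],s["opening"])
p,d,K,M,c=snap("wrist");save("w3",p)
P=cloud(d,K,M);m=(d>0)&(P[...,2]>60)&(P[...,2]<120)&(abs(P[...,0]-566)<40)&(abs(P[...,1]-54)<30)
q=P[m];t=q[q[:,2]>np.percentile(q[:,2],98)-4];print(len(q),t.mean(0),t[:,2].max(),cv2.minEnclosingCircle(t[:,:2].astype(np.float32)))
plan([(540,-70,340,.236),(500,-190,340,.236),(476.6,-306.6,320,.236)])
```

```text
7.85 [566.98657087  54.19055865 349.40118284] 0.3747141785989679
390 [567.01439829  53.61934111  79.25026992] 81.13088206434168 ((566.7993774414062, 53.8671875), 8.095149040222168)
[-0.366, 0.763, 0.042] [0.0002, -0.001, 0.0001] rows>= 3.1
[-0.446, 0.715, 0.0] [0.0, 0.0, 0.0] rows>= 3.0
[-0.333, 0.719, 0.133] [0.0, 0.0, 0.0] rows>= 2.9
```

The long pin is seated, with its top at 79 mm. Next is the short pin.

Call:
{"fn": "arm_command", "kwargs": {
  "rows": [
    [[-0.366,0.763,0.042,0,0,0,0.05],[-0.366,0.763,0.042,0,0,0,0.05],[-0.366,0.763,0.042,0,0,0,0.05],[-0.366,0.763,0.042,0,0,0,0.05],[-0.366,0.763,0.042,0,0,0,0.05]]
  ]
}}

```text
t: 8.32
eef_pos: [539.3, -71.9, 335.8]
tcp_rot: [-3.141, 0.002, 0.233]
ft_force: [-0.5, 0.1, -0.9]
opening: 0.52
grip_force: 0.0
```

Call:
{"fn": "arm_command", "kwargs": {
  "rows": [
    [[-0.446,0.715,0,0,0,0,0.05],[-0.446,0.715,0,0,0,0,0.05],[-0.446,0.715,0,0,0,0,0.05],[-0.446,0.715,0,0,0,0,0.05]]
  ]
}}

```text
t: 8.65
eef_pos: [498.8, -193.7, 336.2]
tcp_rot: [3.142, 0.001, 0.234]
ft_force: [0.2, -0.2, -0.1]
opening: 0.523
grip_force: 0.0
```

Call:
{"fn": "arm_command", "kwargs": {
  "rows": [
    [[-0.333,0.719,0.133,0,0,0,0.05],[-0.333,0.719,0.133,0,0,0,0.05],[-0.333,0.719,0.133,0,0,0,0.05],[-0.333,0.719,0.133,0,0,0,0.05],[-0.333,0.719,0.133,0,0,0,0.05],[-0.333,0.719,0.133,0,0,0,0.05]]
  ]
}}

```text
t: 9.15
eef_pos: [477.1, -305.4, 316.3]
tcp_rot: [-3.14, 0.001, 0.237]
ft_force: [0.0, 0.8, 0.2]
opening: 0.521
grip_force: 0.0
```

Run:
```python
from h import *
s=state();print(s["t"],s["eef_pos"],s["tcp_rot"],s["opening"])
plan([(476.6,-306.6,224,.236)])
```

```text
9.15 [ 477.07525261 -305.40672603  316.34550219] [-3.14030981e+00  5.82793470e-04  2.37088259e-01] 0.5212951330535371
[-0.005, 0.008, 0.616] [-0.0002, 0.0001, 0.0002] rows>= 2.2
```

Call:
{"fn": "arm_command", "kwargs": {
  "rows": [
    [[-0.005,0.008,0.15,0,0,0,0.05],[-0.005,0.008,0.35,0,0,0,0.05],[-0.005,0.008,0.55,0,0,0,0.05],[-0.005,0.008,0.615,0,0,0,0.05],[-0.005,0.008,0.615,0,0,0,0.05],[-0.005,0.008,0.615,0,0,0,0.05]]
  ]
}}

```text
t: 9.65
eef_pos: [476.9, -307.0, 225.2]
tcp_rot: [-3.141, 0.0, 0.238]
ft_force: [0.8, -0.1, 0.4]
opening: 0.524
grip_force: 0.0
```

Call:
{"fn": "arm_command", "kwargs": {
  "rows": [
    [[0,0,0,0,0,0,-1],[0,0,0,0,0,0,-1],[0,0,0,0,0,0,-1],[0,0,0,0,0,0,-1],[0,0,0,0,0,0,-1],[0,0,0,0,0,0,-1],[0,0,0,0,0,0,-1]]
  ]
}}

```text
t: 10.23
eef_pos: [476.2, -307.9, 225.0]
tcp_rot: [3.141, -0.0, 0.236]
ft_force: [-0.9, 0.5, 3.5]
opening: 0.161
grip_force: 30.0
```

Call:
{"fn": "arm_command", "kwargs": {
  "rows": [
    [[0,0,-0.1,0,0,0,-1],[0,0,-0.2,0,0,0,-1],[0,0,-0.4,0,0,0,-1],[0,0,-0.6,0,0,0,-1],[0,0,-0.8,0,0,0,-1],[0,0,-0.8,0,0,0,-1]]
  ]
}}

```text
t: 10.73
eef_pos: [476.6, -308.1, 349.8]
tcp_rot: [3.136, -0.005, 0.237]
ft_force: [0.2, -0.9, 0.3]
opening: 0.162
grip_force: 30.0
```

Run:
```python
from h import *
plan([(520,-190,330,.236),(560,-70,330,.236),(596,60.7,310,.236)])
```

```text
[0.465, -0.699, 0.13] [0.0009, -0.0007, 0.0001] rows>= 3.1
[0.446, -0.715, -0.0] [0.0, 0.0, 0.0] rows>= 3.0
[0.437, -0.791, 0.133] [0.0, 0.0, 0.0] rows>= 3.3
```

Call:
{"fn": "arm_command", "kwargs": {
  "rows": [
    [[0.465,-0.7,0.13,0,0,0,-1],[0.465,-0.7,0.13,0,0,0,-1],[0.465,-0.7,0.13,0,0,0,-1],[0.465,-0.7,0.13,0,0,0,-1]]
  ]
}}

```text
t: 11.07
eef_pos: [520.2, -184.5, 323.7]
tcp_rot: [-3.139, 0.002, 0.24]
ft_force: [-1.0, 0.0, -0.3]
opening: 0.164
grip_force: 30.0
```

Call:
{"fn": "arm_command", "kwargs": {
  "rows": [
    [[0.446,-0.715,0,0,0,0,-1],[0.446,-0.715,0,0,0,0,-1],[0.446,-0.715,0,0,0,0,-1],[0.446,-0.715,0,0,0,0,-1]]
  ]
}}

```text
t: 11.4
eef_pos: [560.4, -64.4, 324.7]
tcp_rot: [-3.141, -0.0, 0.241]
ft_force: [-0.7, -0.3, -0.6]
opening: 0.162
grip_force: 30.0
```

Call:
{"fn": "arm_command", "kwargs": {
  "rows": [
    [[0.437,-0.79,0.13,0,0,0,-1],[0.437,-0.79,0.13,0,0,0,-1],[0.437,-0.79,0.13,0,0,0,-1],[0.437,-0.79,0.13,0,0,0,-1],[0.437,-0.79,0.13,0,0,0,-1],[0.437,-0.79,0.13,0,0,0,-1]]
  ]
}}

```text
t: 11.9
eef_pos: [595.1, 61.1, 305.1]
tcp_rot: [-3.141, 0.001, 0.238]
ft_force: [-0.5, -0.6, -1.0]
opening: 0.163
grip_force: 30.0
```

Run:
```python
from h import *
s=state();print(s["t"],s["eef_pos"],s["tcp_rot"])
p,d,K,M,c=snap("wrist");save("w4",cv2.resize(p[60:320,130:400],None,fx=2,fy=2))
P=cloud(d,K,M)
j=(d>0)&(abs(P[...,0]-600)<80)&(abs(P[...,1]+42)<70)&(P[...,2]>47)&(P[...,2]<62)
print(cv2.minAreaRect(P[j][:,:2].astype(np.float32)))
def proj(X):
    x=(np.array(X)-M[:3,3])@M[:3,:3];x=x*[1,-1,-1];y=K@x;return (((y[:2]/y[2])-[130,60])*2).round(1)
e=s["eef_pos"]
print(proj((595.4,61.0,20)),proj((e[0],e[1],e[2]-211)))
plan([(595.5,60.8,300,.236)])
```

```text
11.9 [595.0817592   61.0832822  305.08619948] [-3.14145770e+00  1.10201249e-03  2.38042495e-01]
((604.8829345703125, -42.80913543701172), (68.4708251953125, 110.86589813232422), 13.521773338317871)
[253.9 262.5] [252.9 327.3]
[0.004, -0.003, 0.036] [-0.0, 0.0001, 0.0001] rows>= 0.1
```

View pics/w4.png

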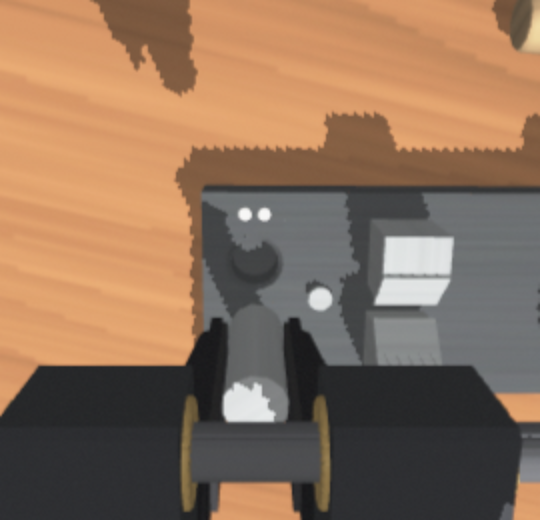

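The two-dot hole is at (256,262) and the pin stands in line with it. I'll insert it.

Call:
{"fn": "arm_command", "kwargs": {
  "rows": [
    [[0.003,-0.003,0.2,0,0,0,-1],[0.003,-0.003,0.4,0,0,0,-1],[0.003,-0.003,0.47,0,0,0,-1],[0.003,-0.003,0.5,0,0,0,-1],[0.003,-0.003,0.52,0,0,0,-1],[0.003,-0.003,0.54,0,0,0,-1],[0.003,-0.003,0.56,0,0,0,-1],[0.003,-0.003,0.58,0,0,0,-1],[0.003,-0.003,0.58,0,0,0,-1]]
  ]
}}

```text
t: 12.7
eef_pos: [595.6, 61.6, 218.9]
tcp_rot: [3.142, -0.0, 0.237]
ft_force: [-0.2, 0.3, -0.6]
opening: 0.161
grip_force: 30.0
```

Call:
{"fn": "arm_command", "kwargs": {
  "rows": [
    [[0,0,0.008,0,0,0,-1],[0,0,0.016,0,0,0,-1],[0,0,0.024,0,0,0,-1],[0,0,0.024,0,0,0,-1]]
  ]
}}

```text
t: 13.03
eef_pos: [595.6, 61.7, 215.1]
tcp_rot: [-3.142, -0.0, 0.237]
ft_force: [-0.3, -0.5, -1.2]
opening: 0.163
grip_force: 30.0
```

Call:
{"fn": "arm_command", "kwargs": {
  "rows": [
    [[0,0,0,0,0,0,-0.3],[0,0,0,0,0,0,-0.3],[0,0,0,0,0,0,-0.3],[0,0,0,0,0,0,-0.3],[0,0,-0.1,0,0,0,-0.3],[0,0,-0.3,0,0,0,-0.3],[0,0,-0.6,0,0,0,-0.3],[0,0,-0.9,0,0,0,-0.3],[0,0,-0.9,0,0,0,-0.3]]
  ]
}}

```text
t: 13.78
eef_pos: [596.1, 61.7, 356.8]
tcp_rot: [3.139, -0.009, 0.237]
ft_force: [0.9, -0.0, 0.7]
opening: 0.351
grip_force: 0.0
```

Run:
```python
from h import *
s=state();print(s["t"],s["eef_pos"],s["tcp_rot"],s["opening"],s["joints"])
p,d,K,M,c=snap("wrist");save("w5",p)
P=cloud(d,K,M)
for x,y,l in ((567,54,65),(595.5,61,42)):
    m=(d>0)&(P[...,2]>l)&(P[...,2]<100)&(np.hypot(P[...,0]-x,P[...,1]-y)<15)
    q=P[m];t=q[q[:,2]>np.percentile(q[:,2],98)-4] if len(q) else q;print(len(q),t.mean(0),cv2.minEnclosingCircle(t[:,:2].astype(np.float32)) if len(q) else 0)
z=np.load("top.npz");p,d,K,M=z["p"],z["d"],z["K"],z["M"];P=cloud(d,K,M)
m=(d>0)&(P[...,2]>30)&(P[...,2]<60);m[:, :115]=0;m[:,170:]=0;m[:190]=0;m[285:]=0
n,l,st,ce=cv2.connectedComponentsWithStats(m.astype(np.uint8));i=1+st[1:,4].argmax()
q=P[l==i][:,:2];print("bar",len(q),cv2.minAreaRect(q.astype(np.float32)),q.mean(0),P[l==i][:,2].max())
v=np.linalg.svd(q-q.mean(0),full_matrices=False)[2][0];print(np.degrees(np.arctan2(v[1],v[0])))
```

```text
13.7833 [596.0980816   61.71061412 356.78277646] [ 3.13944042 -0.00895732  0.23675998] 0.3509311505799715 [-7.04073559e-03  5.04505132e-01  1.67973067e+00  9.06164943e-05
  9.48144895e-01  1.32695274e+00]
347 [567.15231668  53.67518653  79.24652874] ((566.9113159179688, 53.73906326293945), 7.930261611938477)
291 [596.45380806  61.27075296  56.23608345] ((596.2045288085938, 61.16792297363281), 8.024391174316406)
bar 892 ((434.8187561035156, 286.2675476074219), (30.218090057373047, 179.39610290527344), 82.55744934082031) [434.07294853 284.94834235] 47.487483563834076
172.83533613317056
```

Both pins stand fully down, with tops at 79.2 and 56.2 mm. Now the bar.

Run:
```python
from h import *
r=np.radians
plan([(560,140,360,r(66.5)),(500,220,350,r(119.5)),(434.5,285.5,330,r(172.7))])
```

```text
[-0.11, -0.563, -0.034] [0.0009, -0.001, -0.147] rows>= 7.4
[0.33, -0.579, 0.067] [0.0, 0.0, -0.1472] rows>= 7.4
[0.595, -0.165, 0.133] [0.0, 0.0, -0.1478] rows>= 7.4
```

Call:
{"fn": "arm_command", "kwargs": {
  "rows": [
    [[-0.11,-0.563,-0.034,0.001,-0.001,-0.147,0.3],[-0.11,-0.563,-0.034,0.001,-0.001,-0.147,0.3],[-0.11,-0.563,-0.034,0.001,-0.001,-0.147,0.3],[-0.11,-0.563,-0.034,0.001,-0.001,-0.147,0.3],[-0.11,-0.563,-0.034,0.001,-0.001,-0.147,0.3],[-0.11,-0.563,-0.034,0.001,-0.001,-0.147,0.3],[-0.11,-0.563,-0.034,0.001,-0.001,-0.147,0.3],[-0.11,-0.563,-0.034,0.001,-0.001,-0.147,0.3],[-0.11,-0.563,-0.034,0.001,-0.001,-0.147,0.3]]
  ]
}}

```text
t: 14.58
eef_pos: [559.6, 139.9, 354.1]
tcp_rot: [-3.132, 0.003, 1.163]
ft_force: [0.1, 0.9, -0.3]
opening: 0.65
grip_force: 0.0
```

Call:
{"fn": "arm_command", "kwargs": {
  "rows": [
    [[0.33,-0.579,0.067,0,0,-0.147,0.3],[0.33,-0.579,0.067,0,0,-0.147,0.3],[0.33,-0.579,0.067,0,0,-0.147,0.3],[0.33,-0.579,0.067,0,0,-0.147,0.3],[0.33,-0.579,0.067,0,0,-0.147,0.3],[0.33,-0.579,0.067,0,0,-0.147,0.3],[0.33,-0.579,0.067,0,0,-0.147,0.3],[0.33,-0.579,0.067,0,0,-0.147,0.3],[0.33,-0.579,0.067,0,0,-0.147,0.3]]
  ]
}}

```text
t: 15.33
eef_pos: [499.6, 219.9, 345.0]
tcp_rot: [-3.134, -0.005, 2.084]
ft_force: [-0.2, -0.2, 0.4]
opening: 0.651
grip_force: 0.0
```

Call:
{"fn": "arm_command", "kwargs": {
  "rows": [
    [[0.595,-0.165,0.133,0,0,-0.148,0.3],[0.595,-0.165,0.133,0,0,-0.148,0.3],[0.595,-0.165,0.133,0,0,-0.148,0.3],[0.595,-0.165,0.133,0,0,-0.148,0.3],[0.595,-0.165,0.133,0,0,-0.148,0.3],[0.595,-0.165,0.133,0,0,-0.148,0.3],[0.595,-0.165,0.133,0,0,-0.148,0.3],[0.595,-0.165,0.133,0,0,-0.148,0.3],[0.595,-0.165,0.133,0,0,-0.148,0.3],[0.595,-0.165,0.133,0,0,-0.148,0.3]]
  ]
}}

```text
t: 16.17
eef_pos: [434.1, 285.5, 326.1]
tcp_rot: [-3.141, -0.009, 3.009]
ft_force: [0.7, 0.3, 0.2]
opening: 0.652
grip_force: 0.0
```

Run:
```python
from h import *
s=state();print(s["t"],s["eef_pos"],s["tcp_rot"],s["opening"],s["joints"])
p,d,K,M,c=snap("wrist");save("w6",p)
P=cloud(d,K,M)
m=(d>0)&(P[...,2]>31)&(P[...,2]<60)&(abs(P[...,0]-434)<130)&(abs(P[...,1]-285)<60)
n,l,st,ce=cv2.connectedComponentsWithStats(m.astype(np.uint8));i=1+st[1:,4].argmax()
q=P[l==i];print("bar",len(q),cv2.minAreaRect(q[:,:2].astype(np.float32)),q.mean(0),st[i])
t=q[q[:,2]>39.5];print("crest",len(t),t.mean(0),cv2.minAreaRect(t[:,:2].astype(np.float32)))
```

```text
16.1667 [434.14990833 285.5153175  326.08552543] [-3.14103683 -0.00896359  3.00905251] 0.6518953463297887 [ 0.45384958  0.44512777  1.9010352   0.00624947  0.80321323 -0.98876622]
bar 6135 ((427.6158752441406, 288.37127685546875), (29.087467193603516, 163.8533935546875), 82.88818359375) [420.13103163 289.26584879  39.28688083] [ 242   85   36  186 6135]
crest 3584 [419.40141834 289.38171902  41.33500232] ((425.7649841308594, 288.73065185546875), (20.326148986816406, 159.87322998046875), 82.45433807373047)
```

View pics/w6.png

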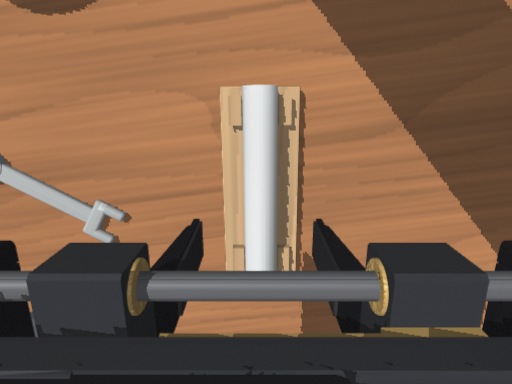

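The bar lies at columns 243–278, centred between the open fingers, and its far end is at row 87. The fit puts its centre at about (435.3,287.2) with axis at 172.6°.

Run:
```python
from h import *
r=np.radians
plan([(435.3,287.2,206.5,r(172.6))])
```

```text
[-0.013, 0.013, 0.798] [-0.0001, -0.0014, -0.0005] rows>= 2.9
```

Call:
{"fn": "arm_command", "kwargs": {
  "rows": [
    [[-0.013,0.013,0.1,0,-0.0014,-0.0005,0.3],[-0.013,0.013,0.3,0,-0.0014,-0.0005,0.3],[-0.013,0.013,0.5,0,-0.0014,-0.0005,0.3],[-0.013,0.013,0.65,0,-0.0014,-0.0005,0.3],[-0.013,0.013,0.75,0,-0.0014,-0.0005,0.3],[-0.013,0.013,0.795,0,-0.0014,-0.0005,0.3],[-0.013,0.013,0.795,0,-0.0014,-0.0005,0.3],[-0.013,0.013,0.795,0,-0.0014,-0.0005,0.3]]
  ]
}}

```text
t: 16.88
eef_pos: [435.5, 287.4, 207.5]
tcp_rot: [-3.141, 0.0, 3.016]
ft_force: [0.4, -0.3, 0.5]
opening: 0.65
grip_force: 0.0
```

Call:
{"fn": "arm_command", "kwargs": {
  "rows": [
    [[0,0,0,0,0,0,-1],[0,0,0,0,0,0,-1],[0,0,0,0,0,0,-1],[0,0,0,0,0,0,-1],[0,0,0,0,0,0,-1],[0,0,0,0,0,0,-1],[0,0,0,0,0,0,-1]]
  ]
}}

```text
t: 17.47
eef_pos: [435.4, 287.4, 207.4]
tcp_rot: [3.141, 0.001, 3.017]
ft_force: [-0.5, 0.5, 4.3]
opening: 0.309
grip_force: 30.0
```

Run:
```python
from h import *
s=state();print(s["eef_pos"],s["tcp_rot"],s["opening"],s["ft_force"])
```

```text
[435.42297291 287.39352606 207.44944916] [3.14147373e+00 6.96554872e-04 3.01678511e+00] 0.3093769314540607 [-0.45482656  0.47393172  4.27324518]
```

Call:
{"fn": "arm_command", "kwargs": {
  "rows": [
    [[0,0,-0.05,0,0,0,-1],[0,0,-0.12,0,0,0,-1],[0,0,-0.25,0,0,0,-1],[0,0,-0.45,0,0,0,-1],[0,0,-0.65,0,0,0,-1],[0,0,-0.75,0,0,0,-1],[0,0,-0.75,0,0,0,-1]]
  ]
}}

```text
t: 18.05
eef_pos: [435.4, 287.4, 323.4]
tcp_rot: [3.139, 0.005, 3.017]
ft_force: [-0.1, 0.2, -3.6]
opening: 0.306
grip_force: 30.0
```

Run:
```python
from h import *
s=state();print(s["eef_pos"],s["tcp_rot"],s["opening"],s["ft_force"],s["moment"])
r=np.radians
plan([(500,190,320,r(149)),(560,70,320,r(126)),(604.8,-42.7,310,r(103.5))])
```

```text
[435.39266121 287.43277843 323.40469187] [3.13874984 0.00496431 3.01699522] 0.305992836735677 [-0.08554524  0.24409771 -3.55957123] [ 0.06861469 -0.01603498 -0.02435933]
[-0.508, -0.591, 0.024] [0.0006, 0.0007, 0.0663] rows>= 3.3
[-0.755, -0.48, -0.0] [0.0, -0.0, 0.0639] rows>= 3.2
[-0.783, -0.2, 0.067] [0.0, -0.0, 0.0625] rows>= 3.1
```

Call:
{"fn": "arm_command", "kwargs": {
  "rows": [
    [[-0.25,-0.3,0.01,0,0,0.03,-1],[-0.4,-0.48,0.02,0,0,0.05,-1],[-0.508,-0.591,0.024,0,0,0.0663,-1],[-0.508,-0.591,0.024,0,0,0.0663,-1],[-0.508,-0.591,0.024,0,0,0.0663,-1]]
  ]
}}

```text
t: 18.47
eef_pos: [500.5, 188.4, 315.0]
tcp_rot: [-3.14, -0.001, 2.595]
ft_force: [0.3, 0.7, -4.1]
opening: 0.31
grip_force: 30.0
```

Call:
{"fn": "arm_command", "kwargs": {
  "rows": [
    [[-0.25,-0.16,0,0,0,0.02,-1],[-0.5,-0.32,0,0,0,0.04,-1],[-0.755,-0.48,0,0,0,0.0639,-1],[-0.755,-0.48,0,0,0,0.0639,-1],[-0.755,-0.48,0,0,0,0.0639,-1]]
  ]
}}

```text
t: 18.88
eef_pos: [560.5, 68.2, 315.3]
tcp_rot: [-3.141, -0.0, 2.197]
ft_force: [-0.9, -0.1, -3.7]
opening: 0.308
grip_force: 30.0
```

Call:
{"fn": "arm_command", "kwargs": {
  "rows": [
    [[-0.25,-0.07,0,0,0,0.02,-1],[-0.5,-0.14,0.03,0,0,0.04,-1],[-0.783,-0.2,0.067,0,0,0.0625,-1],[-0.783,-0.2,0.067,0,0,0.0625,-1],[-0.783,-0.2,0.067,0,0,0.0625,-1],[-0.783,-0.2,0.067,0,0,0.0625,-1],[-0.783,-0.2,0.067,0,0,0.0625,-1]]
  ]
}}

```text
t: 19.47
eef_pos: [604.1, -40.9, 306.0]
tcp_rot: [-3.141, -0.0, 1.81]
ft_force: [-0.2, 0.4, -3.5]
opening: 0.313
grip_force: 30.0
```

Run:
```python
from h import *
s=state();print(s["t"],s["eef_pos"],s["tcp_rot"],s["opening"],s["ft_force"],s["moment"])
p,d,K,M,c=snap("wrist");save("w7",cv2.resize(p,None,fx=1.5,fy=1.5))
P=cloud(d,K,M)
m=(d>0)&(P[...,2]>112)&(P[...,2]<160)&(abs(P[...,0]-590)<80)&(abs(P[...,1]-0)<130)
n,l,st,ce=cv2.connectedComponentsWithStats(m.astype(np.uint8))
for i in range(1,n):
    if st[i,4]>300:
        q=P[l==i];print("bar?",st[i],cv2.minAreaRect(q[:,:2].astype(np.float32)))
        u=(q[:,:2]-[604.8,-42.7])@np.array([-.2334,.9724]);print("u",u.min(),u.max())
        for a in range(int(u.min())//15*15,int(u.max()),15):
            k=(u>a)&(u<a+15)
            if k.sum()>20: print(a,np.percentile(q[k,2],90).round(1),end="; ")
        print()
plan([(604.8,-42.7,300,np.radians(103.5))])
```

```text
19.4667 [604.06462565 -40.89822419 306.00794156] [-3.14084171e+00 -3.11334499e-04  1.81044454e+00] 0.3130980233905336 [-0.24039068  0.39151434 -3.4578157 ] [-0.03385856  0.04899197  0.02591858]
bar? [  203    63   110   208 13834] ((594.1879272460938, -3.758037567138672), (48.029605865478516, 102.5129623413086), 15.341214179992676)
u -11.365769272653667 91.54503137461924
-15 140.4; 0 154.1; 15 140.7; 30 140.7; 45 140.7; 60 140.8; 75 140.8; 90 140.6; 
bar? [ 231  302   53   32 1659] ((613.1868286132812, -78.9161376953125), (29.013195037841797, 28.900657653808594), 14.270401954650879)
u -51.544613776014934 -22.746631061926795
-60 135.5; -45 140.5; -30 140.7; 
[-0.013, 0.001, 0.041] [-0.0001, -0.0, 0.0006] rows>= 0.2
```

View pics/w7.png

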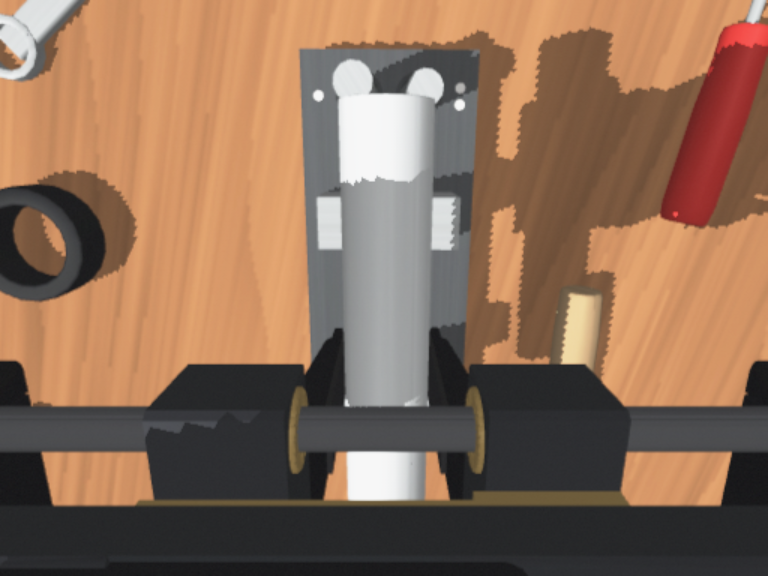

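The bar is held level, with its crest at 140.7 mm all along, and aligned with the V. Its end is at row 95, just short of the pins at (352,80) and (425,85). I'll lower it.

Call:
{"fn": "arm_command", "kwargs": {
  "rows": [
    [[-0.01,0.001,0.1,0,0,0.0006,-1],[-0.01,0.001,0.22,0,0,0.0006,-1],[-0.01,0.001,0.32,0,0,0.0006,-1],[-0.01,0.001,0.38,0,0,0.0006,-1],[-0.01,0.001,0.42,0,0,0.0006,-1],[-0.01,0.001,0.435,0,0,0.0006,-1],[-0.01,0.001,0.435,0,0,0.0006,-1],[-0.01,0.001,0.435,0,0,0.0006,-1]]
  ]
}}

```text
t: 20.18
eef_pos: [605.3, -44.0, 241.5]
tcp_rot: [3.141, 0.001, 1.803]
ft_force: [0.4, -0.5, -3.6]
opening: 0.306
grip_force: 30.0
```

Run:
```python
from h import *
s=state();print(s["eef_pos"],s["tcp_rot"],s["ft_force"],s["moment"])
e=np.array(s["eef_pos"])[:2]-[604.8,-42.7];u=np.array([-.2334,.9724]);print("u,lat",e@u,e@np.array([-.9724,-.2334]))
```

```text
[605.31080966 -44.03980734 241.5320623 ] [3.14061984e+00 6.73868966e-04 1.80291428e+00] [ 0.36632058 -0.50251965 -3.5887221 ] [-0.02297145  0.04768608  0.01418995]
u,lat -1.4220516354404868 -0.18400027432710686
```

Call:
{"fn": "arm_command", "kwargs": {
  "rows": [
    [[0.01,0,0.01,0,0,-0.0005,-1],[0.01,0,0.02,0,0,-0.0005,-1],[0.01,0,0.028,0,0,-0.0005,-1],[0.01,0,0.034,0,0,-0.0005,-1],[0.01,0,0.034,0,0,-0.0005,-1]]
  ]
}}

```text
t: 20.6
eef_pos: [604.9, -42.8, 236.4]
tcp_rot: [3.141, 0.001, 1.805]
ft_force: [-0.7, 0.8, 2.0]
opening: 0.309
grip_force: 30.0
```

Call:
{"fn": "arm_command", "kwargs": {
  "rows": [
    [[0,0,0.003,0,0,0,-1],[0,0,0.003,0,0,0,-1],[0,0,0.003,0,0,0,-1]]
  ]
}}

```text
t: 20.85
eef_pos: [604.8, -42.7, 236.4]
tcp_rot: [3.141, 0.001, 1.805]
ft_force: [-3.3, 0.7, 8.1]
opening: 0.31
grip_force: 30.0
```

Call:
{"fn": "arm_command", "kwargs": {
  "rows": [
    [[0,-0.002,0.002,0,0,0,-1],[0,-0.002,0.004,0,0,0,-1],[0,-0.002,0.005,0,0,0,-1],[0,-0.002,0.005,0,0,0,-1],[0,-0.002,0.005,0,0,0,-1]]
  ]
}}

```text
t: 21.27
eef_pos: [604.7, -42.8, 236.3]
tcp_rot: [3.14, 0.001, 1.805]
ft_force: [-3.7, 2.7, 15.1]
opening: 0.307
grip_force: 30.0
```

Call:
{"fn": "arm_command", "kwargs": {
  "rows": [
    [[0.001,-0.002,0.001,0,0,0,-1],[0.001,-0.002,0.003,0,0,0,-1],[0.001,-0.002,0.003,0,0,0,-1],[0.001,-0.002,0.003,0,0,0,-1],[0.001,-0.002,0.003,0,0,0,-1]]
  ]
}}

```text
t: 21.68
eef_pos: [604.5, -42.7, 236.3]
tcp_rot: [3.139, 0.001, 1.805]
ft_force: [-4.3, 2.2, 18.2]
opening: 0.31
grip_force: 30.0
```

Run:
```python
from h import *
for k in range(3):
    p,d,K,M,c=snap("wrist");s=state();print(s["t"],s["eef_pos"],s["tcp_rot"],s["ft_force"],s["moment"],s["grip_force"])
save("w8",cv2.resize(p,None,fx=1.5,fy=1.5))
P=cloud(d,K,M)
m=(d>0)&(P[...,2]>60)&(abs(P[...,0]-590)<80)&(abs(P[...,1]-20)<100)
q=P[m&(P[...,2]<76)];o=np.array([604.8,-42.7]);e=np.array([-.2334,.9724]);f=np.array([-.9724,-.2334])
u=(q[:,:2]-o)@e;v=(q[:,:2]-o)@f
for a in range(15,95,10):
    k=(u>a)&(u<a+10)&(abs(v)<8); print(a,k.sum(),np.percentile(q[k,2],95).round(2) if k.sum()>5 else None, v[k].mean().round(2) if k.sum() else None)
k=abs(v)<13;print("end",np.percentile(u[k&(u<97)],99.5))
for x,y,l in ((567,54,65),(595.5,61,45)):
    k=(d>0)&(P[...,2]>l)&(P[...,2]<100)&(np.hypot(P[...,0]-x,P[...,1]-y)<10); t=P[k];print(t.mean(0),np.percentile(t[:,2],95))
```

```text
21.7333 [604.50874583 -42.72393265 236.29462536] [3.13863164e+00 1.37218672e-03 1.80544941e+00] [-4.48583096  1.82194927 18.54904643] [ 0.24848232  0.76863194 -0.0137438 ] 30.003576278686523
21.7833 [604.49715152 -42.71615779 236.3019685 ] [3.13865530e+00 1.33893710e-03 1.80543349e+00] [-5.09890524  3.52647    18.78941977] [ 0.28936346  0.76835985 -0.02803687] 30.00356823205948
21.8333 [604.5098278  -42.70339652 236.29676862] [3.13865849e+00 1.35569746e-03 1.80550382e+00] [-3.8530713   1.77795479 17.14839722] [ 0.35860979  0.79837166 -0.03752809] 30.003660321235657
15 649 71.62 -0.13
25 683 71.56 0.1
35 738 71.61 -0.03
45 763 71.54 -0.05
55 805 71.65 0.01
65 870 71.59 0.06
75 887 71.65 -0.09
85 405 71.75 -0.08
end 94.96830307507093
[567.52432747  53.0866763   78.47388991] 80.4505899672681
[596.32703213  60.71762501  55.79227762] 57.43465398632294
```

View pics/w8.png

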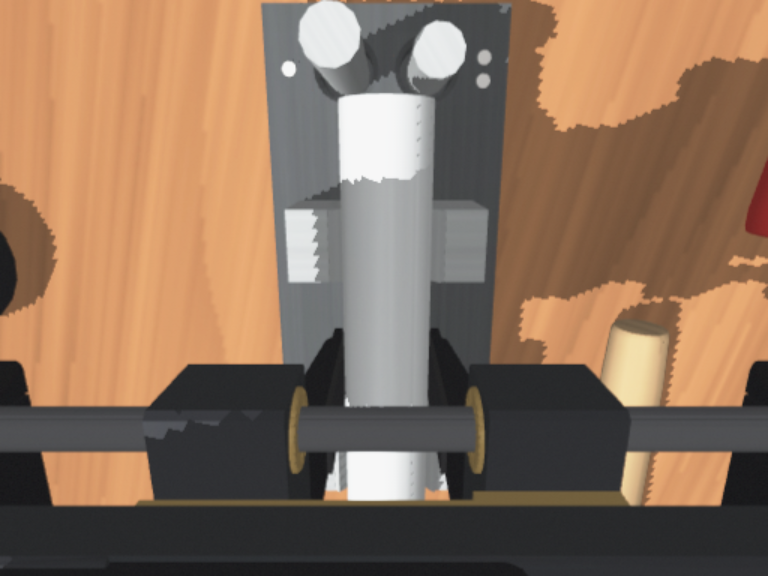

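Call:
{"fn": "arm_command", "kwargs": {
  "rows": [
    [[0.001,-0.002,0.001,0,0,0,-1],[0.001,-0.004,0.001,0,0,0,-1],[0.001,-0.004,0.002,0,0,0,-1],[0.001,-0.004,0.002,0,0,0,-1],[0.001,-0.004,0.002,0,0,0,-1]]
  ]
}}

```text
t: 22.25
eef_pos: [604.2, -42.7, 236.3]
tcp_rot: [3.137, 0.002, 1.805]
ft_force: [-2.3, 3.6, 18.7]
opening: 0.311
grip_force: 30.0
```

Call:
{"fn": "arm_command", "kwargs": {
  "rows": [
    [[0.001,0,0.001,0,0,0,-1],[0.001,0,0.001,0,0,0,-1],[0.001,0,0.001,0,0,0,-1],[0.001,0,0.001,0,0,0,-1],[0.001,0,0.001,0,0,0,-1],[0.001,0,0.001,0,0,0,-1],[0.001,0,0.001,0,0,0,-1],[0.001,0,0.001,0,0,0,-1],[0.001,0,0.001,0,0,0,-1],[0.001,0,0.001,0,0,0,-1]]
  ]
}}

```text
t: 23.08
eef_pos: [604.2, -42.7, 236.3]
tcp_rot: [3.137, 0.002, 1.805]
ft_force: [-3.3, 0.9, 20.4]
opening: 0.308
grip_force: 30.0
```

The press is steady at about 20 N with the bar seated on both faces, so I'm handing in.

```bash
python3 -c "
from cell import *
print(job_done())"
```

```text
the job is handed in; nothing more can be done
None
```

I handed in the job at about 23 s: both pins stand fully down in their marked holes, long pin first. The bar lies level in the V about 5 mm from them, held pressed down at about 20 N; the force readings indicate it bears on both faces.

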